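# Stack the tea caddy and stand the jar on top

## Robot

A 7-joint arm with a two-finger parallel gripper is mounted at the origin on the work surface. World frame = base frame: x ahead of the robot, y to its left, z up, the work surface at z = 0. Lengths are in m, angles in rad, forces in N, time in s.
With the tool pointing down it reaches from about 0.4 to 0.85 m from the base axis. Payload 4.5 kg.
Tool frame: the origin (TCP) lies at the very end of the fingers, on their centre line; the grasp point (between the pads) lies 19 mm behind it (r.grip_point_offset is the distance from the TCP to the grasp point, in m); z points along the fingers, y is the line along which they close (so a half turn about z gives the same grasp; the last joint's range is limited). The gripper opens to 88 mm and grips with 3 to 60 N. Pads are 18 mm wide; open, the fingers measure 123 mm over their backs; the gripper's body (75 mm by 187 mm) begins 45 mm behind the grasp point.
Start: joints at [-1.078, 0.689, -0.195, 1.565, 0.157, 0.902, -0.215], TCP at [0.277, 0.56, 0.239] pointing down, gripper open.
Joint ranges: [-3.01, 3.01], [-0.46, 2.08], [-1.47, 1.51], [0.13, 2.56], [-1, 4.14], [0.04, 2.09], [-2.66, 2.66]. Speed limits (rad/s): [2.57, 2.57, 3.14, 3.14, 3.14, 3.14, 3.14].

## Interface

Orientations are given as a unit quaternion [x, y, z, w].
In Python, from plant import r gives the robot as it stands.
- The arm moves only by the tool carry_out, never from a script. Its argument "rows" is a list of rows, each a list of 3 entries, a list of its own where there are three numbers: the shift along the tool's x, y, z in cm, then the turn, a rotation vector about the tool's x, y, z in degrees, then the closure, from 0 (fully open) to 1 (shut). A call has 1 to 12 rows; each row is the pose to reach, as a shift and turn from the pose commanded when the call began, along the tool's axes at that moment; what a row does not reach only later rows make up. A row lasts 1/10 s, in which the tool goes at most 50 mm and 8.59 degrees, less where a joint would pass 70% of its speed; a pose out of reach is approached as far as the arm can. A call with a gripper value outside its range is refused whole. The fingers move at their own pace and stop on an object; "newtons" is the grip in N (left out, the last holds). Time passes only in rows, so rows that repeat a pose let the fingers close. It gives the time, the measured TCP pose, the force, the opening and the grip force at its end, in the units of the state.
- r.get_state(): the state, without advancing time (a new reading comes with each control period).
- r.snapshot(name): name is "scene" or "top"; returns a dict with "image" (420x560x3 uint8, red, green, blue), "fx", "fy", "cx", "cy" (pixels), "dist_coeffs" ([k1, k2, p1, p2, k3] as OpenCV has them; the pictures are not rectified), "pose" (4x4, takes a point from camera to world coordinates). Camera axes: x right, y up, looking along -z (the intrinsics and any distortion apply to the point x, -y, -z); pixel columns grow to the right and rows downward; lengths in m; the calibration is good to about 2 mm. A picture is of the moment at which its call begins. There is no depth.
- r.finish_job(): hands the job in; it is judged then, once.
The state is a dict: "clock": time; "q": joint angles; "qd": joint speeds; "joint_torque": joint torques, N m; "tool_pos": TCP position; "eef_rot": TCP orientation; "contact_force": force on the tool from outside, world axes, zero at the start; "moment": the same for the moment, N m; "opening": opening from 0.0 (shut) to 1.0 (fully open); "finger_force": force on a finger pad.
Only numpy, scipy, OpenCV 4.12 (cv2) and the standard library are available. Lean on these libraries where they do the work, as an engineer would, in place of code of your own. Each camera call takes 0.05 s, during which the arm holds its last target. There are 200 camera calls.

## Task

The glass jar is in the way in the lower tray of the two-tier wooden tea caddy: take it out, lower the tray with the carrying handle onto the lower tray so that all four corner lugs drop fully home in the corner sockets, and finish with the jar standing upright on the floor of that upper tray. Set things down gently, never tip the jar over, and leave everything else on the plank where it stands.

Things in the scene. Friction and masses are not known exactly. Their poses are not given: they have to be found in the camera images.
- base_tray: Lower tray of the caddy, wooden, open-topped, screwed to the plank (does not move). 190 (x) x 130 (y) mm, floor 6 mm thick, walls 6 mm thick and 46 mm high, a 28 x 28 mm post 48 mm high inside each corner with a square socket in its top. Origin: centre of the underside, on the plank, z up. The jar starts standing on its floor.
- base_socket (a point): Mouth centre of one of the lower tray's four sockets, the one at x = +81, y = +51 mm of its frame (the others at +-81, +-51), 48 mm above its underside. Sockets are square, 17 mm wide, 16 mm deep; axes as the tray's.
- top_tray: Upper tray, same wood, loose, about 0.45 kg (varies), 190 (x) x 130 (y) mm, standing on four lugs. Origin: its centre at the level of the lug tips, z up. Floor 12 to 18 mm above the origin, walls 6 mm thick up to 48 mm. Fits the lower tray either way round; fully home, its underside rests on the posts and its origin is 36 mm above the lower tray's origin.
- top_lug (a point): Tip of one of the upper tray's four lugs, the one at x = +81, y = +51 mm of its frame (the others at +-81, +-51). Lugs are round, 12 mm diameter, tapering over the lowest 5 mm to 7 mm, and stick out 12 mm below the tray; axes as the tray's.
- top_handle (a point): Middle of the upper tray's handle bar, 85 mm above the tray's origin; axes as the tray's. The level bar runs along y: 102 mm long, 14 mm thick (x), 20 mm high, on posts 12 mm thick at y = +-45 mm. It parts the tray into two open compartments, each 82 (x) x 118 (y) mm, centred at x = +-48 mm.
- jar: Clear glass jar, straight, 58 mm diameter, 120 mm high including the 22 mm steel screw lid of the same diameter; closed and empty, about 0.3 kg (varies). Origin: centre of the underside, z along its axis.
- flask: Tall black flask, 72 mm diameter, 240 mm high with its push-button stopper; loose, must not be moved. Origin: centre of underside. In a third of the starts it stands between the two trays at the far side.
- tea_tin: Square aluminium tea tin 70 x 70 mm, 112 mm high, loose bystander. (At the far left corner of the plank stands a fixed wooden bread bin, 100 x 300 x 120 mm high.) Origin: centre of underside.
- plant: Small plant in a clay pot, 90 mm rim diameter, about 110 mm high with leaves, loose bystander. Origin: centre of underside.
- mug_a: Orange melamine mug, rim 76 mm diameter, 85 mm high, handle sticking out about 35 mm at its +y; loose bystander between the trays on the robot's side. Origin: centre of underside.
- mug_b: Second, equal orange mug, at the right-hand side, loose bystander. (Farther right stands a fixed toaster, 170 x 280 x 185 mm high.) Origin: centre of underside.
- spoon_rest: Bamboo spoon rest 200 (x) x 70 (y) x 14 mm, flat on the plank at the left-hand side, with the spoon on it; loose bystander. (Beyond it to the left, nearer the robot, stands a fixed kettle, 160 mm wide, 210 mm high.) Origin: centre of underside.
- spoon: Steel tablespoon 170 mm long, lying along x in the spoon rest, bystander. Origin: under its middle.
There are look-alikes about, which are no part of the job. What is shaped like the jar but blue is not meant.

How it is judged:
On the way, in this order (a step that is already met when the one before it is completed fails the run):
1. the jar is out of the lower tray (horizontal distance between jar and base_tray above 0.1 m), for 0.1 s.
2. the upper tray is fully home on the lower tray (horizontal distance between top_tray and base_tray below 0.006 m and z of top_tray in the frame of base_tray between 0.032 and 0.039 m and angle between the x axis of top_tray and the x axis of base_tray, either way round below 0.06 rad and angle between top_tray's own z axis and vertical below 0.04 rad), for 0.2 s.
At the end, for the whole second after the job is handed in: The upper tray is fully home on the lower one (origin 32 to 39 mm above the lower tray's, within 6 mm sideways, within 0.06 rad in yaw either way round, level within 0.04 rad); the jar stands upright (within 0.06 rad) on the floor of the upper tray, inside its walls; both at rest (all of step 2 and x of jar in the frame of top_tray between -0.08 and 0.08 m and y of jar in the frame of top_tray between -0.05 and 0.05 m and z of jar in the frame of top_tray between 0.014 and 0.022 m and angle between jar's own z axis and vertical below 0.06 rad and linear speed of each of top_tray, jar below 0.02 m/s); the robot touches nothing.
It fails at once if the upper tray is dropped onto the lower one (faster than 0.5 m/s as it meets it) (horizontal distance between top_tray and base_tray below 0.04 m and z of top_tray in the frame of base_tray below 0.06 m and linear speed of top_tray above 0.5 m/s).
It fails at once if the jar is dropped into the upper tray (faster than 0.5 m/s just above its floor) (horizontal distance between jar and top_tray below 0.09 m and z of jar in the frame of top_tray between 0.02 and 0.055 m and linear speed of jar above 0.5 m/s).
It fails at once if the jar is tipped more than 35 degrees (angle between jar's own z axis and vertical above 0.6 rad).
It fails at once if a bystander is moved (over 25 mm) (distance of any of flask, tea_tin, plant, mug_a, mug_b, spoon_rest, spoon from where it was at the start of the episode above 0.025 m).
It fails at once if a bystander is tipped over (angle between any of flask, tea_tin, plant, mug_a, mug_b, spoon_rest's own z axis and vertical above 0.5 rad).
It also fails if it takes over 64 s, if anything falls off the work surface, if the arm or the gripper's body presses on something with over 40 N, if the wrist force passes 120 N, or if a joint passes its speed limit or range.

## Working session

There is one attempt and no reset: what is moved stays moved. The work goes in short steps, Python scripts to look and compute and a tool call to move; the robot and the scene stay as the last step left them, time stands still between calls to the robot, and variables do not carry over. Pictures are saved under pics/ and viewed, at most 10 in all, crops included, and the job is handed in when it is done.

Besides the shell and the picture viewer there is one more tool, called by a JSON object that holds its "name" and its "arguments", one argument or row to a line. carry_out: Moves the arm, as the interface text tells. Its arguments: {"type":"object","properties":{"rows":{"type":"array"},"newtons":{"type":"number"}},"required":["rows"]}

```bash
mkdir -p pics; ls
python3 - <<'E'
from plant import r
import cv2,numpy as np,pickle
for n in("scene","top"):
    s=r.snapshot(n);pickle.dump(s,open(f"pics/{n}0.pkl","wb"))
    cv2.imwrite(f"pics/{n}0.png",s["image"][:,:,::-1])
    print(n,s["fx"],s["fy"],s["cx"],s["cy"],s["dist_coeffs"],np.round(s["pose"],3).tolist())
print(r.get_state())
E
```

```text
pics
scene 518.8763103602528 518.8763103602528 281.25918847966335 220.27481400833844 [-0.13755743  0.          0.          0.          0.        ] [[-0.479, -0.572, 0.666, 1.641], [0.878, -0.311, 0.364, 0.608], [-0.001, 0.759, 0.651, 1.126], [0.0, 0.0, 0.0, 1.0]]
top 415.6865239274819 415.6865239274819 277.2182763500383 204.5953057542582 [-0.01753266  0.          0.          0.          0.        ] [[0.008, 0.994, -0.107, 0.432], [-1.0, 0.009, 0.005, 0.007], [0.006, 0.107, 0.994, 1.221], [0.0, 0.0, 0.0, 1.0]]
{'clock': 0.1, 'q': array([-1.07821432,  0.68990259, -0.19450539,  1.56623191,  0.15734291,
        0.90247954, -0.2151259 ]), 'qd': array([-9.84053779e-04, -1.66664906e-03, -7.56619397e-05, -1.22607179e-03,
        7.31750201e-06, -1.52702932e-03, -6.25528463e-04]), 'joint_torque': array([-3.82270271e-03, -5.28494847e+01, -1.27184104e+00, -1.53837258e+01,
       -5.26465068e-02,  1.98013382e-03,  3.72344800e-05]), 'tool_pos': array([0.27659344, 0.55984413, 0.23799048]), 'eef_rot': array([ 2.27352951e-01,  9.73812083e-01, -8.06668733e-04, -1.07244739e-04]), 'contact_force': array([ 0.04101711, -0.19149963, -0.10620846]), 'moment': array([-0.04303743, -0.03323053, -0.01038   ]), 'finger_force': 0.0, 'opening': 0.999024382394383}
```

View pics/scene0.png

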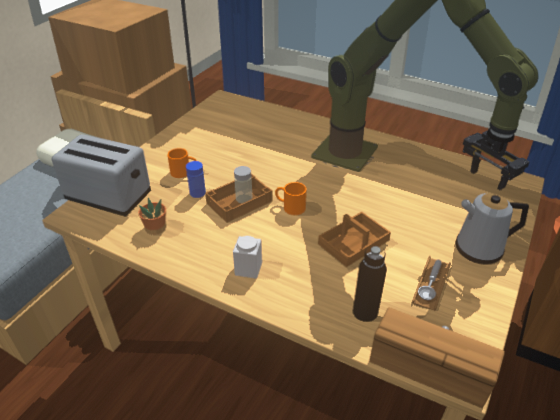

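View pics/top0.png

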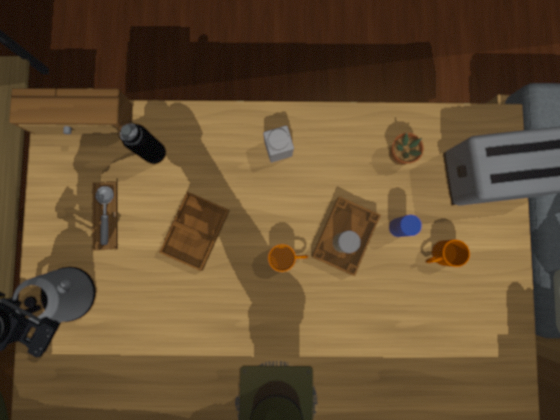

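The clear jar with a steel lid (top 348,242 / scene 243,185) stands in the lower tray. The blue jar-like decoy is at top 405,226 / scene 196,179. The tray with the handle bar is at top 195,230 / scene 354,238. The jar meant is the clear one inside the socketed tray; I'll check with an enlarged crop.

```bash
cat > h.py <<'E'
import cv2,numpy as np,pickle
from scipy.spatial.transform import Rotation as R
def K(s): return np.array([[s["fx"],0,s["cx"]],[0,s["fy"],s["cy"]],[0,0,1]])
def ray(s,px):
    p=cv2.undistortPoints(np.array(px,float).reshape(-1,1,2),K(s),np.array(s["dist_coeffs"])).reshape(-1,2)
    d=np.c_[p[:,0],-p[:,1],-np.ones(len(p))]@np.array(s["pose"])[:3,:3].T
    return np.array(s["pose"])[:3,3],d
def plane(s,px,z):
    o,d=ray(s,px); return o+d*((z-o[2])/d[:,2])[:,None]
def proj(s,P):
    T=np.array(s["pose"]);c=(np.atleast_2d(P)-T[:3,3])@T[:3,:3]
    return cv2.projectPoints(c*[1,-1,-1],np.zeros(3),np.zeros(3),K(s),np.array(s["dist_coeffs"]))[0].reshape(-1,2)
def snap(n,tag):
    from plant import r
    s=r.snapshot(n);pickle.dump(s,open(f"pics/{n}{tag}.pkl","wb"));return s
def load(n,tag): return pickle.load(open(f"pics/{n}{tag}.pkl","rb"))
def crop(s,x0,y0,x1,y1,k):
    return cv2.resize(s["image"][y0:y1,x0:x1,::-1],None,fx=k,fy=k,interpolation=cv2.INTER_CUBIC)
E
python3 - <<'E'
from h import *
t=load("top",0);s=load("scene",0)
a=crop(t,150,180,430,285,2.8)
b=crop(s,190,150,400,270,2.8)
b=cv2.copyMakeBorder(b,0,0,0,a.shape[1]-b.shape[1],cv2.BORDER_CONSTANT)
im=np.vstack([a,b])[:600]
print(a.shape,b.shape,im.shape)
cv2.imwrite("pics/c0.png",cv2.convertScaleAbs(im,alpha=1.5))
E
```

```text
(294, 784, 3) (336, 784, 3) (600, 784, 3)
```

View pics/c0.png

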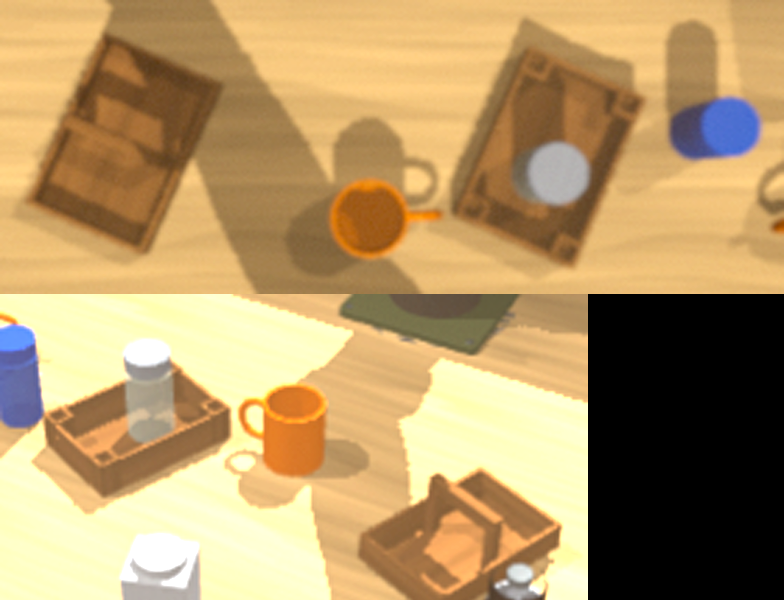

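The crop confirms it. The clear jar with the steel lid is at crop 558,173, inside the tray with four post sockets. The handle bar tray is at crop 125,145. Tray rims show well enough to measure.

```bash
cat > m.py <<'E'
from h import *
def mask(s):
    im=s["image"].astype(float);rg=im[:,:,0]/(im[:,:,1]+1)
    hsv=cv2.cvtColor(s["image"],cv2.COLOR_RGB2HSV)
    return rg,hsv
def rect(s,pts,z,hue_lo,):
    pass
E
python3 - <<'E'
from m import *
t=load("top",0);rg,h=mask(t)
im=t["image"]
f=lambda x,y:(round(150+x/2.8),round(180+y/2.8))
for n,p in dict(plank=(290,60),plankshadow=(230,60),plankshadow2=(260,250),rimT=(60,140),floorT=(130,100),darkT=(190,95),rimB=(480,140),floorB=(500,200),shB=(540,100),castB=(600,60),mug=(370,200)).items():
    x,y=f(*p);print(n,im[y,x],h[y,x],round(rg[y,x],2))
E
```

```text
plank [166 135  85] [ 19 124 166] 1.22
plankshadow [114  90  56] [ 18 130 114] 1.25
plankshadow2 [107  83  50] [ 17 136 107] 1.27
rimT [83 55 29] [ 14 166  83] 1.48
floorT [74 49 26] [ 14 165  74] 1.48
darkT [80 54 28] [ 15 166  80] 1.45
rimB [94 73 44] [ 17 136  94] 1.27
floorB [99 68 37] [ 15 160  99] 1.43
shB [87 59 35] [ 14 152  87] 1.45
castB [111  87  52] [ 18 136 111] 1.26
mug [107  61  18] [ 14 212 107] 1.73
```

```bash
cat > m.py <<'E'
from h import *
def tray(s,guess,zlo,zhi,thr=1.36,up=6,verbose=True):
    """guess: world xy near centre. Returns centre xy, yaw (of long axis), sizes."""
    g=proj(s,[guess[0],guess[1],zhi])[0].round().astype(int);w=75
    x0,y0=g-w
    im=cv2.resize(s["image"][y0:y0+2*w,x0:x0+2*w].astype(np.float32),None,fx=up,fy=up,interpolation=cv2.INTER_CUBIC)
    im=cv2.GaussianBlur(im,(0,0),up*.35)
    rg=im[:,:,0]/(im[:,:,1]+1); m=((rg>thr)&(rg<1.62)).astype(np.uint8)
    m=cv2.morphologyEx(m,cv2.MORPH_OPEN,np.ones((2*up,2*up),np.uint8))
    cs=cv2.findContours(m,cv2.RETR_EXTERNAL,cv2.CHAIN_APPROX_NONE)[0]
    c=max(cs,key=cv2.contourArea).reshape(-1,2)
    px=(c+.5)/up-.5+[x0,y0]
    q=plane(s,px,(zlo+zhi)/2)[:,:2]
    (cx,cy),(a,b),ang=cv2.minAreaRect(q.astype(np.float32)*1000)
    ang=np.deg2rad(ang); 
    if a<b: ang+=np.pi/2;a,b=b,a
    ctr=np.array([cx,cy])/1000; cam=np.array(s["pose"])[:2,3]
    out={}
    for k in range(4):
        n=np.array([np.cos(ang+k*np.pi/2),np.sin(ang+k*np.pi/2)]);t=np.array([-n[1],n[0]])
        half=(.095,.065)[k%2];other=(.065,.095)[k%2]
        near=(cam-ctr)@n>half; z=zlo if near else zhi
        p=plane(s,px,z)[:,:2]-ctr
        ok=(abs(p@n-half)<.014)&(abs(p@t)<other-.018)
        if ok.sum()<30: out[k]=(np.nan,0,z,0);continue
        for _ in range(3):
            d,_,e0,e1=cv2.fitLine(p[ok].astype(np.float32)*1000,cv2.DIST_HUBER,0,.01,.01)[:,0],0,0,0
            v=d[:2]*np.sign(d[:2]@t);res=(p*1000-d[2:])@np.array([v[1],-v[0]])
            ok&=abs(res)<3
        out[k]=((d[2:]@n)/1000 - (d[2:]@t)/1000*(v@n)/(v@t),np.rad2deg(np.arctan2(-(v@n),v@t)),z,ok.sum())
    if verbose:
        for k in out: print(k,np.round(out[k],4))
    ex=np.array([np.cos(ang),np.sin(ang)]);ey=np.array([-ex[1],ex[0]])
    L=out[0][0]+out[2][0];W=out[1][0]+out[3][0]
    c=ctr+ex*(out[0][0]-out[2][0])/2+ey*(out[1][0]-out[3][0])/2
    # line slope sign: normal turned by +a
    yaw=ang-np.deg2rad(np.nanmean([np.sign(1)*-out[k][1] for k in out if out[k][3]>0]))
    print("ctr",c.round(4),"minrect yaw",np.rad2deg(ang).round(2),"yaw",np.rad2deg(yaw).round(2),"L,W",round(L*1e3,1),round(W*1e3,1))
    return c,yaw
E
python3 - <<'E'
from m import *
for n in("top","scene"):
    s=load(n,0);t=load("top",0)
    f=lambda x,y:plane(t,[(150+x/2.8,180+y/2.8)],.047)[0,:2]
    print(n);tray(s,f(125,145),.012,.048);tray(s,f(550,155),0,.046)
t=load("top",0);s=load("scene",0)
f=lambda x,y:(150+x/2.8,180+y/2.8);g=lambda x,y:(190+x/2.8,150+(y-294)/2.8)
print("lid",plane(t,[f(558,173)],.12),plane(s,[g(148,352)],.12))
print("mugA",plane(t,[f(370,218)],.085),"hnd",plane(t,[f(440,215)],.05),"blue",plane(t,[f(731,127)],.12))
print("flask",plane(t,[(130,132)],.24),plane(s,[(376,255)],.24),"tin",plane(t,[(278,138)],.112),"mugB",plane(t,[(457,253)],.085))
E
```

```text
top
0 [9.270e-02 5.094e-01 4.800e-02 1.830e+02]
1 [ 6.38e-02 -4.84e-02  1.20e-02  2.92e+02]
2 [9.43e-02 1.21e-01 4.80e-02 1.81e+02]
3 [6.210e-02 2.054e-01 4.800e-02 3.020e+02]
ctr [0.4831 0.2365] minrect yaw 156.67 yaw 156.86 L,W 187.0 125.9
0 [9.570e-02 1.277e-01 0.000e+00 1.770e+02]
1 [ 6.100e-02 -1.148e-01  4.600e-02  3.010e+02]
2 [ 9.14e-02 -4.71e-02  4.60e-02  1.83e+02]
3 [ 6.410e-02 -1.513e-01  0.000e+00  2.870e+02]
ctr [ 0.473  -0.1966] minrect yaw 156.12 yaw 156.07 L,W 187.1 125.1
scene
0 [ 9.000e-02 -5.316e-01  4.800e-02  1.280e+02]
1 [ 0.0496 26.1414  0.048  33.    ]
2 [ 9.35e-02 -9.40e-03  1.20e-02  1.27e+02]
3 [7.0700e-02 2.9248e+00 1.2000e-02 1.2400e+02]
ctr [0.4843 0.2354] minrect yaw 157.16 yaw 164.3 L,W 183.5 120.4
0 [nan  0.  0.  0.]
1 [  nan 0.    0.046 0.   ]
2 [  nan 0.    0.046 0.   ]
3 [nan  0.  0.  0.]
ctr [nan nan] minrect yaw 65.0 yaw nan L,W nan nan
lid [[ 0.45353974 -0.19060216  0.12      ]] [[ 0.44982779 -0.18927324  0.12      ]]
mugA [[ 0.40935911 -0.01400611  0.085     ]] hnd [[ 0.41216491 -0.08458519  0.05      ]] blue [[ 0.49829008 -0.35585273  0.12      ]]
flask [[0.71153907 0.35912148 0.24      ]] [[0.73889872 0.37909717 0.24      ]] tin [[ 7.34657290e-01 -3.78194444e-05  1.12000000e-01]] mugB [[ 0.42577466 -0.49170078  0.085     ]]m.py:37: RuntimeWarning: Mean of empty slice
  yaw=ang-np.deg2rad(np.nanmean([np.sign(1)*-out[k][1] for k in out if out[k][3]>0]))
```

```bash
cat >> h.py <<'E'
def yawof(q): return np.rad2deg(np.arctan2(*R.from_quat(q).as_matrix()[[1,0],0]))
def go(*wps):
    """wps: (x,y,z,yaw_deg) of TCP, tool x at that yaw, tool down; prints deltas from the present pose"""
    from plant import r
    st=r.get_state();p=np.array(st["tool_pos"]);r0=R.from_quat(st["eef_rot"])
    print("clock",round(st["clock"],2),"tcp",p.round(4),"yaw",yawof(st["eef_rot"]).round(2),"open",round(st["opening"],3),"ff",round(st["finger_force"],1),"F",np.round(st["contact_force"],1))
    for x,y,z,w in wps:
        tgt=R.from_euler("z",w,degrees=True)*R.from_quat([1,0,0,0])
        print("shift cm",(r0.inv().apply(np.array([x,y,z])-p)*100).round(2),"turn",(r0.inv()*tgt).as_rotvec(degrees=True).round(2))
E
python3 - <<'E'
from h import *
t=load("top",0);s=load("scene",0)
for n,im,(x,y),w in(("top",t,(349,242),22),("scene",s,(243,176),22)):
    h=cv2.cvtColor(im["image"],cv2.COLOR_RGB2HSV);m=np.zeros(h.shape[:2],np.uint8)
    m[y-w:y+w,x-w:x+w]=(h[y-w:y+w,x-w:x+w,1]<60)
    k,l,st,c=cv2.connectedComponentsWithStats(m);i=1+np.argmax(st[1:,4]);print(n,st[i],c[i])
    ys,xs=np.where(l==i);P=plane(im,np.c_[xs,ys],.126)
    e=cv2.minEnclosingCircle(P[:,:2].astype(np.float32)*1000);print(e)
go((.47,-.19,.3,156.1),(.455,-.19,.2,156.1))
E
```

```text
top [337 231  24  22 422] [348.18720379 241.67535545]
((451.2319641113281, -186.17234802246094), 32.43921661376953)
scene [234 166  17  32 419] [242.41050119 180.05966587]
((502.66815185546875, -148.6199493408203), 87.51703643798828)
clock 0.1 tcp [0.2766 0.5598 0.238 ] yaw 153.72 open 0.999 ff 0.0 F [ 0.  -0.2 -0.1]
shift cm [-50.55 -58.68  -6.1 ] turn [-0.09  0.01 -2.38]
shift cm [-49.2  -59.33   3.9 ] turn [-0.09  0.01 -2.38]
```

{"name": "carry_out", "arguments": {
  "rows": [
    [[-2,-3,-6],[0,0,0],0],
    [[-50,-59,-6],[0,0,-2.4],0],
    [[-50,-59,-6],[0,0,-2.4],0],
    [[-50,-59,-6],[0,0,-2.4],0],
    [[-50,-59,-6],[0,0,-2.4],0],
    [[-50,-59,-6],[0,0,-2.4],0],
    [[-50,-59,-6],[0,0,-2.4],0],
    [[-50,-59,-6],[0,0,-2.4],0],
    [[-50,-59,-6],[0,0,-2.4],0],
    [[-50,-59,-6],[0,0,-2.4],0],
    [[-50,-59,-6],[0,0,-2.4],0],
    [[-50,-59,-6],[0,0,-2.4],0]
  ],
  "newtons": 20
}}

```text
clock: 1.3
tool_pos: [0.4151, -0.0002, 0.2942]
eef_rot: [0.207, 0.978, 0.0, -0.0]
contact_force: [1.5, -0.1, -0.1]
opening: 1.001
finger_force: 0.0
```

```bash
python3 -c "
from h import *
go((.455,-.189,.2,156.1))"
```

```text
clock 1.3 tcp [ 4.151e-01 -2.000e-04  2.942e-01] yaw 156.12 open 1.001 ff 0.0 F [ 1.5 -0.1 -0.1]
shift cm [-11.29 -15.65   9.42] turn [ 0.   -0.    0.02]
```

{"name": "carry_out", "arguments": {
  "rows": [
    [[-6,-8,2],[0,0,0],0],
    [[-11.3,-15.7,7],[0,0,0],0],
    [[-11.3,-15.7,9.4],[0,0,0],0],
    [[-11.3,-15.7,9.4],[0,0,0],0],
    [[-11.3,-15.7,9.4],[0,0,0],0],
    [[-11.3,-15.7,9.4],[0,0,0],0],
    [[-11.3,-15.7,9.4],[0,0,0],0]
  ]
}}

```text
clock: 2.0
tool_pos: [0.455, -0.1859, 0.2004]
eef_rot: [0.206, 0.978, 0.001, -0.0]
contact_force: [-1.0, 1.0, 0.3]
opening: 1.001
finger_force: 0.0
```

Run:
```python
from h import *
s=snap("scene",1);t=snap("top",1)
go((.4525,-.189,.076,156.1))
a=crop(s,170,110,310,230,3.3);b=crop(t,280,170,420,290,3.3)
cv2.imwrite("pics/c1.png",cv2.resize(cv2.convertScaleAbs(np.hstack([a,b]),alpha=1.4),(798,342)))
```

```text
clock 2.1 tcp [ 0.4555 -0.1853  0.2011] yaw 156.3 open 1.0 ff 0.0 F [0.3 0.3 0. ]
shift cm [ 0.13 -0.48 12.51] turn [0.08 0.06 0.2 ]
```

View pics/c1.png

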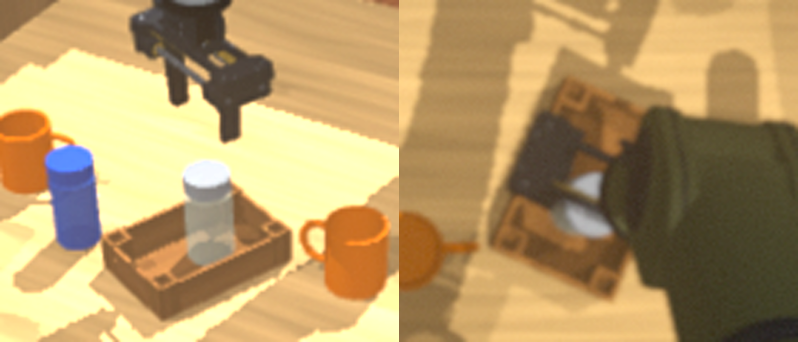

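The picture shows the open fingers straight above the jar (fingertips at crop 178,100 and 230,135; lid at 207,175). Descending.

{"name": "carry_out", "arguments": {
  "rows": [
    [[0,-0.4,4],[0,0,0],0],
    [[0,-0.4,8],[0,0,0],0],
    [[0,-0.4,11],[0,0,0],0],
    [[0,-0.4,12.5],[0,0,0],0],
    [[0,-0.4,12.5],[0,0,0],0],
    [[0,-0.4,12.5],[0,0,0],1],
    [[0,-0.4,12.5],[0,0,0],1],
    [[0,-0.4,12.5],[0,0,0],1],
    [[0,-0.4,12.5],[0,0,0],1],
    [[0,-0.4,12.5],[0,0,0],1],
    [[0,-0.4,12.5],[0,0,0],1]
  ],
  "newtons": 20
}}

```text
clock: 3.2
tool_pos: [0.4541, -0.191, 0.0759]
eef_rot: [0.207, 0.978, 0.0, 0.001]
contact_force: [0.7, 0.6, 6.3]
opening: 0.654
finger_force: 19.9
```

```bash
python3 -c "
from h import *
go((.4525,-.189,.076,156.1))"
```

```text
clock 3.2 tcp [ 0.4541 -0.191   0.0759] yaw 156.13 open 0.654 ff 19.9 F [0.7 0.6 6.3]
shift cm [ 0.23  0.12 -0.01] turn [0.04 0.1  0.03]
```

{"name": "carry_out", "arguments": {
  "rows": [
    [[0,0,-2],[0,0,0],1],
    [[0,0,-5],[0,0,0],1],
    [[0,0,-8.5],[0,0,0],1],
    [[-1.5,2,-9],[0,0,0],1],
    [[-4,6,-9],[0,0,0],1],
    [[-7,10,-9],[0,0,0],1],
    [[-10,14,-9],[0,0,0],1],
    [[-11.1,16,-8],[0,0,0],1],
    [[-11.1,16,-5],[0,0,0],1],
    [[-11.1,16,-2],[0,0,0],1],
    [[-11.1,16,-0.5],[0,0,0],1],
    [[-11.1,16,-0.5],[0,0,0],1]
  ]
}}

```text
clock: 4.4
tool_pos: [0.617, -0.0899, 0.0775]
eef_rot: [0.207, 0.978, -0.001, -0.003]
contact_force: [-0.2, 0.4, -3.4]
opening: 0.653
finger_force: 19.9
```

```bash
python3 -c "
from h import *
go((.62,-.09,.0699,156.1))"
```

```text
clock 4.4 tcp [ 0.617  -0.0899  0.0775] yaw 156.1 open 0.653 ff 19.9 F [-0.2  0.4 -3.4]
shift cm [-0.28  0.11  0.76] turn [-0.13 -0.34  0.  ]
```

{"name": "carry_out", "arguments": {
  "rows": [
    [[0,0,0.4],[0,0,0],1],
    [[0,0,0.6],[0,0,0],1],
    [[0,0,0.75],[0,0,0],1],
    [[0,0,0.8],[0,0,0],1],
    [[0,0,0.8],[0,0,0],1]
  ]
}}

```text
clock: 4.9
tool_pos: [0.6199, -0.0898, 0.0727]
eef_rot: [0.207, 0.978, 0.0, 0.0]
contact_force: [-0.2, 0.3, -4.4]
opening: 0.651
finger_force: 19.9
```

{"name": "carry_out", "arguments": {
  "rows": [
    [[0,0,0.15],[0,0,0],1],
    [[0,0,0.25],[0,0,0],1],
    [[0,0,0.3],[0,0,0],1],
    [[0,0,0.3],[0,0,0],1]
  ]
}}

```text
clock: 5.3
tool_pos: [0.6201, -0.0898, 0.0699]
eef_rot: [0.207, 0.978, 0.0, 0.001]
contact_force: [-0.2, 0.2, 4.1]
opening: 0.651
finger_force: 19.9
```

Contact with the plank at the expected height. Release and rise.

{"name": "carry_out", "arguments": {
  "rows": [
    [[0,0,0],[0,0,0],0],
    [[0,0,0],[0,0,0],0],
    [[0,0,0],[0,0,0],0],
    [[0,0,0],[0,0,0],0],
    [[0,0,0],[0,0,0],0],
    [[0,0,-4],[0,0,0],0],
    [[0,0,-8],[0,0,0],0],
    [[0,0,-12],[0,0,0],0],
    [[0,0,-15],[0,0,0],0],
    [[0,0,-17],[0,0,0],0],
    [[0,0,-17],[0,0,0],0],
    [[0,0,-17],[0,0,0],0]
  ]
}}

```text
clock: 6.5
tool_pos: [0.6192, -0.0898, 0.2387]
eef_rot: [0.207, 0.978, -0.0, -0.0]
contact_force: [-0.8, -0.6, -0.7]
opening: 0.999
finger_force: 0.0
```

Run:
```python
from m import *
t=snap("top",2)
tray(t,(.473,-.1966),0,.046)
go((.483,.2365,.25,156.8-90),(.483,.2365,.25,156.8+90),(.483,.2365,.066,156.8-90))
from plant import r
print(r.get_state()["q"].round(2))
```

```text
0 [  nan 0.    0.046 0.   ]
1 [  nan 0.    0.046 0.   ]
2 [  nan 0.    0.046 0.   ]
3 [nan  0.  0.  0.]
ctr [nan nan] minrect yaw 173.04 yaw nan L,W nan nan
clock 6.55 tcp [ 0.6187 -0.0897  0.2379] yaw 156.12 open 0.998 ff 0.0 F [-0.3  0.3  0.6]
shift cm [25.62 24.34 -1.17] turn [-1.200e-01 -6.000e-02  8.932e+01]
shift cm [25.62 24.34 -1.17] turn [ 6.000e-02 -1.200e-01 -9.068e+01]
shift cm [25.58 24.35 17.23] turn [-1.200e-01 -6.000e-02  8.932e+01]
[ 0.15  0.69 -0.15  1.56  0.12  0.9   1.12]m.py:37: RuntimeWarning: Mean of empty slice
  yaw=ang-np.deg2rad(np.nanmean([np.sign(1)*-out[k][1] for k in out if out[k][3]>0]))
```

{"name": "carry_out", "arguments": {
  "rows": [
    [[3,3,-1],[0,0,8],0],
    [[6,6,-1],[0,0,16],0],
    [[9,9,-1],[0,0,24],0],
    [[12,12,-1],[0,0,32],0],
    [[15,15,-1],[0,0,40],0],
    [[18,18,-1],[0,0,48],0],
    [[21,20,-1],[0,0,56],0],
    [[24,23,-1],[0,0,64],0],
    [[25.6,24.3,-1],[0,0,72],0],
    [[25.6,24.3,-1],[0,0,80],0],
    [[25.6,24.3,-1],[0,0,88],0],
    [[25.6,24.3,-1],[0,0,89.3],0]
  ]
}}

```text
clock: 7.75
tool_pos: [0.4829, 0.2359, 0.2476]
eef_rot: [0.835, 0.55, -0.002, 0.0]
contact_force: [-0.7, 0.1, 0.2]
opening: 1.005
finger_force: 0.0
```

Run:
```python
from m import *
s=snap("scene",2);t=snap("top",3)
tray(t,(.473,-.1966),0,.046)
go((.483,.2365,.12,66.8),(.483,.2365,.066,66.8))
a=crop(s,290,150,430,270,3.3);b=crop(t,130,160,270,280,3.3)
cv2.imwrite("pics/c2.png",cv2.resize(cv2.convertScaleAbs(np.hstack([a,b]),alpha=1.4),(798,342)))
```

```text
0 [9.530e-02 2.567e-01 0.000e+00 1.780e+02]
1 [ 6.080e-02 -1.624e-01  4.600e-02  2.990e+02]
2 [9.110e-02 1.315e-01 4.600e-02 1.820e+02]
3 [ 6.370e-02 -2.612e-01  0.000e+00  2.860e+02]
ctr [ 0.4729 -0.1966] minrect yaw 156.2 yaw 156.19 L,W 186.4 124.5
clock 7.85 tcp [0.4833 0.2357 0.2481] yaw 66.94 open 0.998 ff 0.0 F [0.3 0.3 0. ]
shift cm [ 0.09 -0.05 12.81] turn [-0.05  0.12  0.14]
shift cm [ 0.1  -0.05 18.21] turn [-0.05  0.12  0.14]
```

View pics/c2.png

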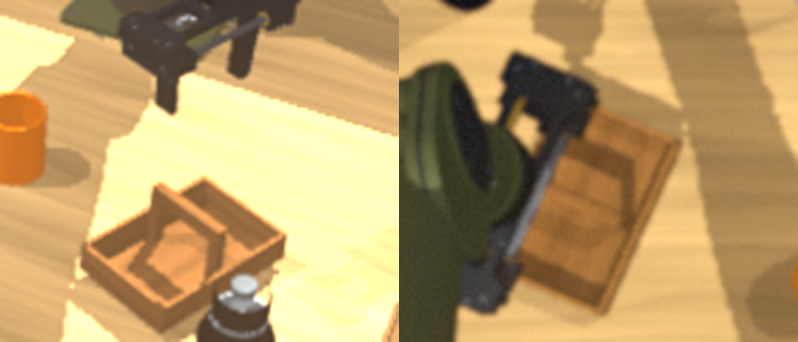

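The gripper hangs over the handle and closes across the bar (scene crop: bar 155,190–220,250). The flask stands well clear.

{"name": "carry_out", "arguments": {
  "rows": [
    [[0.1,0,5],[0,0,0],0],
    [[0.1,0,10],[0,0,0],0],
    [[0.1,0,14],[0,0,0],0],
    [[0.1,0,17],[0,0,0],0],
    [[0.1,0,18.2],[0,0,0],0],
    [[0.1,0,18.2],[0,0,0],0],
    [[0.1,0,18.2],[0,0,0],0.6],
    [[0.1,0,18.2],[0,0,0],0.75],
    [[0.1,0,18.2],[0,0,0],1],
    [[0.1,0,18.2],[0,0,0],1],
    [[0.1,0,18.2],[0,0,0],1],
    [[0.1,0,18.2],[0,0,0],1]
  ],
  "newtons": 40
}}

```text
clock: 9.05
tool_pos: [0.4844, 0.2371, 0.0675]
eef_rot: [0.835, 0.551, 0.0, -0.0]
contact_force: [0.1, -0.3, -0.9]
opening: 0.48
finger_force: 0.0
```

Run:
```python
from m import *
go((.483,.2365,.2,66.8))
```

```text
clock 9.05 tcp [0.4844 0.2371 0.0675] yaw 66.82 open 0.48 ff 0.0 F [ 0.1 -0.3 -0.9]
shift cm [ -0.11  -0.1  -13.25] turn [ 0.02 -0.03  0.02]
```

{"name": "carry_out", "arguments": {
  "rows": [
    [[0,0,0],[0,0,0],1],
    [[0,0,0],[0,0,0],1],
    [[0,0,0],[0,0,0],1],
    [[0,0,0],[0,0,0],1],
    [[0,0,0],[0,0,0],1],
    [[0,0,0],[0,0,0],1],
    [[0,0,0],[0,0,0],1]
  ]
}}

```text
clock: 9.75
tool_pos: [0.4838, 0.2371, 0.0671]
eef_rot: [0.835, 0.551, -0.0, -0.0]
contact_force: [-1.6, 0.4, 0.8]
opening: 0.154
finger_force: 40.0
```

Run:
```python
from m import *
go((.483,.2365,.2,66.8))
```

```text
clock 9.75 tcp [0.4838 0.2371 0.0671] yaw 66.83 open 0.154 ff 40.0 F [-1.6  0.4  0.8]
shift cm [ -0.09  -0.06 -13.29] turn [-0.05  0.02  0.03]
```

{"name": "carry_out", "arguments": {
  "rows": [
    [[0,0,-1],[0,0,0],1],
    [[0,0,-3],[0,0,0],1],
    [[0,0,-6],[0,0,0],1],
    [[0,0,-10],[0,0,0],1],
    [[0,0,-13],[0,0,0],1],
    [[0,0,-15],[0,0,0],1],
    [[-2.5,1,-15.5],[0,0,0],1],
    [[-6,2.4,-15.5],[0,0,0],1],
    [[-9.5,3.8,-15.5],[0,0,0],1],
    [[-13,5.2,-15.5],[0,0,0],1],
    [[-16.5,6.6,-15.5],[0,0,0],1],
    [[-20,8,-15.5],[0,0,0.4],1]
  ]
}}

```text
clock: 10.95
tool_pos: [0.4789, 0.0197, 0.2226]
eef_rot: [0.837, 0.547, 0.0, 0.0]
contact_force: [0.6, 0.1, -4.9]
opening: 0.152
finger_force: 40.0
```

Run:
```python
from m import *
go((.473,-.1966,.22,66.15))
```

```text
clock 10.95 tcp [0.4789 0.0197 0.2226] yaw 66.37 open 0.152 ff 40.0 F [ 0.6  0.1 -4.9]
shift cm [-20.05   8.13   0.27] turn [0.05 0.   0.22]
```

{"name": "carry_out", "arguments": {
  "rows": [
    [[-3.5,1.4,0],[0,0,0],1],
    [[-7,2.8,0],[0,0,0.2],1],
    [[-10.5,4.2,0],[0,0,0.2],1],
    [[-14,5.6,0],[0,0,0.2],1],
    [[-17,7,0],[0,0,0.2],1],
    [[-19,7.7,0],[0,0,0.2],1],
    [[-20.1,8.1,0],[0,0,0.2],1],
    [[-20.1,8.1,2],[0,0,0.2],1],
    [[-20.1,8.1,4],[0,0,0.2],1],
    [[-20.1,8.1,5],[0,0,0.2],1],
    [[-20.1,8.1,5],[0,0,0.2],1],
    [[-20.1,8.1,5],[0,0,0.2],1]
  ]
}}

```text
clock: 12.15
tool_pos: [0.4732, -0.1947, 0.1725]
eef_rot: [0.837, 0.546, 0.0, 0.0]
contact_force: [0.1, -0.2, -2.3]
opening: 0.153
finger_force: 40.0
```

Run:
```python
from m import *
s=snap("scene",4);t=snap("top",4)
go((.473,-.1966,.138,66.15))
a=crop(s,180,110,300,230,3.3);b=crop(t,285,170,405,290,3.3)
cv2.imwrite("pics/c4.png",cv2.convertScaleAbs(np.hstack([a,b]),alpha=1.4))
```

```text
clock 12.25 tcp [ 0.4736 -0.195   0.173 ] yaw 66.23 open 0.15 ff 40.0 F [ 0.2 -0.7 -3.8]
shift cm [-0.17  0.    3.5 ] turn [ 0.1  -0.01  0.08]
```

View pics/c4.png

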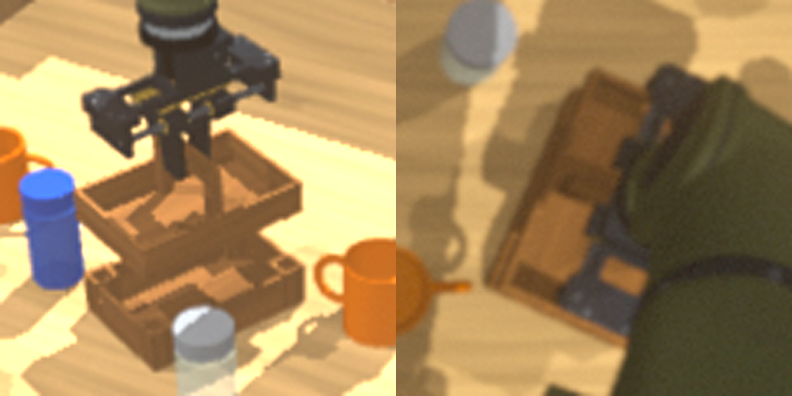

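The jar stands upright on the plank (crop right 480,35). The tray hangs level, squarely above the lower tray, about 5 cm short of contact.

{"name": "carry_out", "arguments": {
  "rows": [
    [[-0.1,0,2],[0,0,0],1],
    [[-0.15,0,3.5],[0,0,0],1],
    [[-0.15,0,4.5],[0,0,0],1],
    [[-0.15,0,4.9],[0,0,0],1],
    [[-0.15,0,4.9],[0,0,0],1],
    [[-0.15,0,4.9],[0,0,0],1],
    [[-0.15,0,4.9],[0,0,0],1]
  ]
}}

```text
clock: 12.95
tool_pos: [0.4728, -0.1965, 0.1238]
eef_rot: [0.838, 0.546, 0.0, 0.001]
contact_force: [0.7, 0.1, -2.7]
opening: 0.151
finger_force: 40.0
```

Run:
```python
from m import *
s=snap("scene",5);t=snap("top",5)
go((.473,-.1966,.103,66.15))
a=crop(s,180,130,300,230,3.3);b=crop(t,305,185,405,285,4)
cv2.imwrite("pics/c5.png",cv2.convertScaleAbs(np.hstack([cv2.resize(a,(396,396)),b[:396]]),alpha=1.4))
```

```text
clock 13.05 tcp [ 0.4727 -0.1964  0.1237] yaw 66.22 open 0.151 ff 40.0 F [ 1.  -0.3 -3.8]
shift cm [-0.    0.04  2.07] turn [ 0.06 -0.01  0.07]
```

View pics/c5.png

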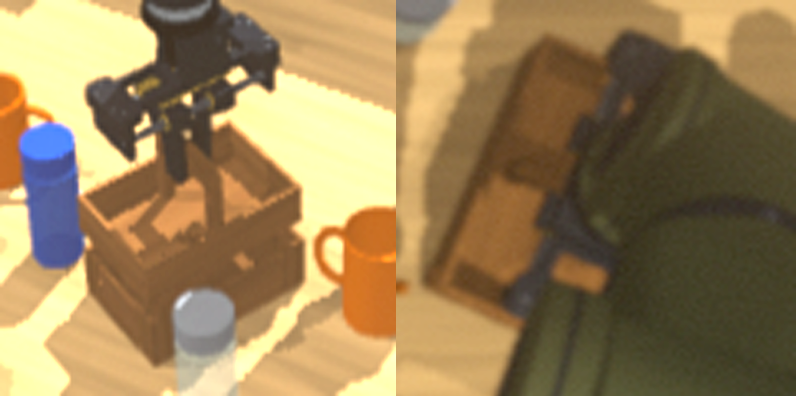

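Upper and lower corners line up in both views (scene crop: left 80,200 over 86,262; right 300,190 over 303,242). Lowering gently.

{"name": "carry_out", "arguments": {
  "rows": [
    [[0,0,0.3],[0,0,0],1],
    [[0,0,0.6],[0,0,0],1],
    [[0,0,0.9],[0,0,0],1],
    [[0,0,1.2],[0,0,0],1],
    [[0,0,1.4],[0,0,0],1],
    [[0,0,1.4],[0,0,0],1],
    [[0,0,1.4],[0,0,0],1]
  ]
}}

```text
clock: 13.75
tool_pos: [0.4723, -0.1963, 0.1091]
eef_rot: [0.838, 0.546, -0.0, -0.0]
contact_force: [-0.1, 0.8, -3.5]
opening: 0.15
finger_force: 40.0
```

{"name": "carry_out", "arguments": {
  "rows": [
    [[0,0,0.2],[0,0,0],1],
    [[0,0,0.4],[0,0,0],1],
    [[0,0,0.5],[0,0,0],1],
    [[0,0,0.6],[0,0,0],1],
    [[0,0,0.65],[0,0,0],1],
    [[0,0,0.65],[0,0,0],1]
  ]
}}

```text
clock: 14.35
tool_pos: [0.4723, -0.1963, 0.1031]
eef_rot: [0.838, 0.546, 0.0, 0.0]
contact_force: [-1.3, 1.2, 3.0]
opening: 0.153
finger_force: 40.0
```

Seated at the expected height, and the force now shows contact. Releasing.

{"name": "carry_out", "arguments": {
  "rows": [
    [[0,0,0],[0,0,0],0],
    [[0,0,0],[0,0,0],0],
    [[0,0,0],[0,0,0],0],
    [[0,0,0],[0,0,0],0],
    [[0,0,0],[0,0,0],0],
    [[0,0,0],[0,0,0],0],
    [[0,0,-3],[0,0,0],0],
    [[0,0,-7],[0,0,0],0],
    [[0,0,-11],[0,0,0],0],
    [[0,0,-13.5],[0,0,0],0],
    [[0,0,-13.5],[0,0,0],0],
    [[0,0,-13.5],[0,0,0],0]
  ]
}}

```text
clock: 15.55
tool_pos: [0.4722, -0.1961, 0.2377]
eef_rot: [0.838, 0.546, 0.0, 0.0]
contact_force: [-1.1, 0.4, -0.5]
opening: 1.002
finger_force: 0.0
```

Run:
```python
from m import *
go((.62,-.09,.24,156.1),(.62,-.09,.0699,156.1))
from plant import r
print(r.get_state()["q"].round(2))
```

```text
clock 15.55 tcp [ 0.4722 -0.1961  0.2377] yaw 66.23 open 1.002 ff 0.0 F [-1.1  0.4 -0.5]
shift cm [15.67  9.24 -0.22] turn [ 3.000e-02  0.000e+00 -8.987e+01]
shift cm [15.66  9.24 16.79] turn [ 3.000e-02  0.000e+00 -8.987e+01]
[ 0.14  0.56  0.26  1.92 -0.22  0.69  0.12]
```

{"name": "carry_out", "arguments": {
  "rows": [
    [[2,1,-0.2],[0,0,-8],0],
    [[5,3,-0.2],[0,0,-16],0],
    [[8,5,-0.2],[0,0,-24],0],
    [[11,6.5,-0.2],[0,0,-32],0],
    [[14,8,-0.2],[0,0,-40],0],
    [[15.7,9.2,-0.2],[0,0,-48],0],
    [[15.7,9.2,-0.2],[0,0,-56],0],
    [[15.7,9.2,-0.2],[0,0,-64],0],
    [[15.7,9.2,-0.2],[0,0,-72],0],
    [[15.7,9.2,-0.2],[0,0,-80],0],
    [[15.7,9.2,-0.2],[0,0,-88],0],
    [[15.7,9.2,-0.2],[0,0,-89.9],0]
  ]
}}

```text
clock: 16.75
tool_pos: [0.6187, -0.0897, 0.2375]
eef_rot: [0.206, 0.979, 0.0, -0.002]
contact_force: [0.3, 0.1, 0.2]
opening: 0.999
finger_force: 0.0
```

Run:
```python
from m import *
t=snap("top",6)
tray(t,(.473,-.1966),.0,.084)
go((.62,-.09,.071,156.1))
b=crop(t,270,150,410,290,4)
cv2.imwrite("pics/c6.png",cv2.convertScaleAbs(b,alpha=1.4))
```

```text
0 [  nan 0.    0.084 0.   ]
1 [  nan 0.    0.084 0.   ]
2 [  nan 0.    0.084 0.   ]
3 [nan  0.  0.  0.]
ctr [nan nan] minrect yaw 175.38 yaw nan L,W nan nan
clock 16.8 tcp [ 0.6188 -0.0897  0.2378] yaw 156.16 open 1.004 ff 0.0 F [-0.2  0.1 -0.7]
shift cm [-0.18  0.02 16.68] turn [-0.   -0.2   0.06]m.py:37: RuntimeWarning: Mean of empty slice
  yaw=ang-np.deg2rad(np.nanmean([np.sign(1)*-out[k][1] for k in out if out[k][3]>0]))
```

View pics/c6.png

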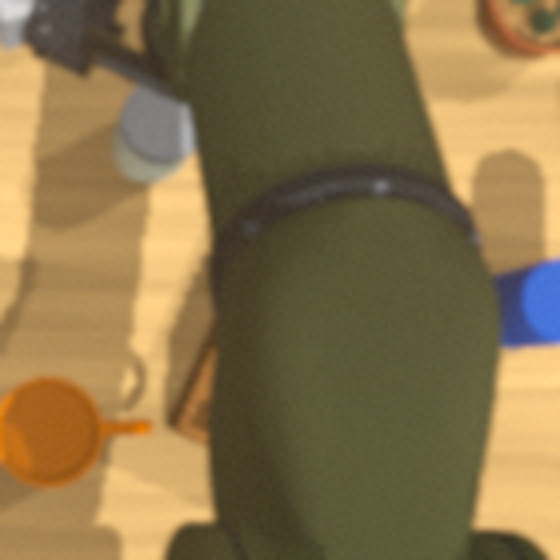

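The arm hides the tray here. The jar stands upright at crop 155,125, under the gripper. Grasping it now.

{"name": "carry_out", "arguments": {
  "rows": [
    [[-0.1,0,5],[0,0,0],0],
    [[-0.1,0,10],[0,0,0],0],
    [[-0.1,0,14],[0,0,0],0],
    [[-0.1,0,16],[0,0,0],0],
    [[-0.1,0,16.7],[0,0,0],0],
    [[-0.1,0,16.7],[0,0,0],0],
    [[-0.1,0,16.7],[0,0,0],1],
    [[-0.1,0,16.7],[0,0,0],1],
    [[-0.1,0,16.7],[0,0,0],1],
    [[-0.1,0,16.7],[0,0,0],1],
    [[-0.1,0,16.7],[0,0,0],1],
    [[-0.1,0,16.7],[0,0,0],1]
  ],
  "newtons": 20
}}

```text
clock: 18.0
tool_pos: [0.6214, -0.0901, 0.0735]
eef_rot: [0.207, 0.978, 0.0, 0.001]
contact_force: [-0.7, 0.3, 6.0]
opening: 0.653
finger_force: 20.0
```

Run:
```python
from m import *
s=snap("scene",7)
c=np.array([.4726,-.1964]);ex=np.array([np.cos(np.deg2rad(156.15)),np.sin(np.deg2rad(156.15))])
for k in(1,-1):
    p=c+k*.048*ex;print(p); go((*p,.23,156.15),(*p,.14,156.15))
from plant import r
```

```text
[ 0.42869886 -0.17699151]
clock 18.05 tcp [ 0.6214 -0.0901  0.0735] yaw 156.11 open 0.653 ff 20.0 F [1.3 0.1 4.9]
shift cm [ 14.08 -15.74 -15.68] turn [ 0.04  0.08 -0.04]
shift cm [ 14.09 -15.75  -6.68] turn [ 0.04  0.08 -0.04]
[ 0.51650114 -0.21580849]
clock 18.05 tcp [ 0.6214 -0.0901  0.0735] yaw 156.11 open 0.653 ff 20.0 F [1.3 0.1 4.9]
shift cm [  4.48 -15.73 -15.67] turn [ 0.04  0.08 -0.04]
shift cm [  4.49 -15.74  -6.67] turn [ 0.04  0.08 -0.04]
```

{"name": "carry_out", "arguments": {
  "rows": [
    [[0,0,-2],[0,0,0],1],
    [[0,0,-5],[0,0,0],1],
    [[0,0,-9],[0,0,0],1],
    [[0,0,-13],[0,0,0],1],
    [[0.3,-1,-15],[0,0,0],1],
    [[1.3,-4.5,-15],[0,0,0],1],
    [[2.3,-8,-15],[0,0,0],1],
    [[3.3,-11.5,-15],[0,0,0],1],
    [[4,-14.5,-15],[0,0,0],1],
    [[4.2,-15.7,-15],[0,0,0],1],
    [[4.2,-15.7,-15],[0,0,0],1],
    [[4.2,-15.7,-15],[0,0,0],1]
  ]
}}

```text
clock: 19.25
tool_pos: [0.5197, -0.2152, 0.2224]
eef_rot: [0.206, 0.978, 0.001, 0.0]
contact_force: [-0.3, 0.9, -3.9]
opening: 0.656
finger_force: 20.0
```

Run:
```python
from m import *
s=snap("scene",8);t=snap("top",8)
go((.519,-.217,.14,156.15),(.519,-.217,.1275,156.15))
a=crop(s,180,100,290,230,3.3);b=crop(t,305,165,425,295,3.3)
cv2.imwrite("pics/c8.png",cv2.convertScaleAbs(np.hstack([a,b]),alpha=1.4))
```

```text
clock 19.35 tcp [ 0.5201 -0.2145  0.2225] yaw 156.3 open 0.649 ff 20.0 F [ 0.2  0.8 -2.8]
shift cm [ 0.   -0.29  8.25] turn [0.11 0.01 0.15]
shift cm [ 0.   -0.29  9.5 ] turn [0.11 0.01 0.15]
```

View pics/c8.png

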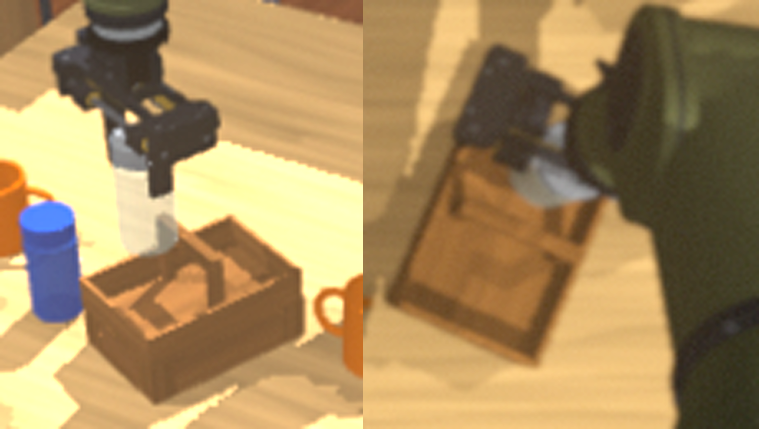

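The upper tray sits flush on the lower one with no gap (scene crop front corner 155,400). The jar hangs upright above the far compartment. Lowering.

{"name": "carry_out", "arguments": {
  "rows": [
    [[0,-0.2,2.5],[0,0,0],1],
    [[0,-0.2,5],[0,0,0],1],
    [[0,-0.2,7],[0,0,0],1],
    [[0,-0.2,8],[0,0,0],1],
    [[0,-0.2,8.5],[0,0,0],1],
    [[0,-0.2,8.8],[0,0,0],1],
    [[0,-0.2,8.8],[0,0,0],1],
    [[0,-0.2,8.8],[0,0,0],1]
  ]
}}

```text
clock: 20.15
tool_pos: [0.5185, -0.2186, 0.1354]
eef_rot: [0.207, 0.978, -0.0, 0.001]
contact_force: [-0.2, 0.5, -3.3]
opening: 0.657
finger_force: 20.0
```

{"name": "carry_out", "arguments": {
  "rows": [
    [[0,0,0.2],[0,0,0],1],
    [[0,0,0.4],[0,0,0],1],
    [[0,0,0.55],[0,0,0],1],
    [[0,0,0.65],[0,0,0],1],
    [[0,0,0.75],[0,0,0],1],
    [[0,0,0.8],[0,0,0],1],
    [[0,0,0.8],[0,0,0],1]
  ]
}}

```text
clock: 20.85
tool_pos: [0.518, -0.2185, 0.1275]
eef_rot: [0.207, 0.978, -0.0, 0.0]
contact_force: [-2.2, 0.7, 5.0]
opening: 0.649
finger_force: 20.0
```

Touching down at the expected height. Release and rise.

{"name": "carry_out", "arguments": {
  "rows": [
    [[0,0,0],[0,0,0],0],
    [[0,0,0],[0,0,0],0],
    [[0,0,0],[0,0,0],0],
    [[0,0,0],[0,0,0],0],
    [[0,0,0],[0,0,0],0],
    [[0,0,-3],[0,0,0],0],
    [[0,0,-7],[0,0,0],0],
    [[0,0,-11],[0,0,0],0],
    [[0,0,-14],[0,0,0],0],
    [[0,0,-16],[0,0,0],0],
    [[0,0,-16],[0,0,0],0],
    [[0,0,-16],[0,0,0],0]
  ]
}}

```text
clock: 22.05
tool_pos: [0.5177, -0.2185, 0.2863]
eef_rot: [0.207, 0.978, -0.0, -0.0]
contact_force: [0.3, 1.2, 0.0]
opening: 0.999
finger_force: 0.0
```

Run:
```python
from m import *
s=snap("scene",9);t=snap("top",9)
go((.519,-.217,.3,156.15))
a=crop(s,180,100,290,230,3.3);b=crop(t,305,165,425,295,3.3)
cv2.imwrite("pics/c9.png",cv2.convertScaleAbs(np.hstack([a,b]),alpha=1.4))
```

```text
clock 22.15 tcp [ 0.517  -0.2183  0.2853] yaw 156.12 open 1.004 ff 0.0 F [-0.   0.2 -0.1]
shift cm [-0.12  0.2  -1.47] turn [-0.01 -0.16 -0.03]
```

View pics/c9.png

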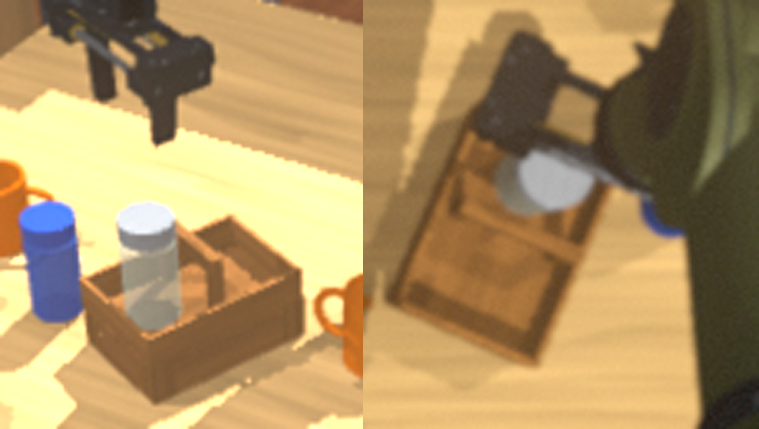

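The jar stands upright on the upper tray's floor (scene crop 150,265). The tray is flush on the lower one, and the gripper is clear of everything.

```bash
python3 -c "
from plant import r
print(r.finish_job())"
```

```text
the job is handed in; nothing more can be done
None
```

I handed the job in at about 22 s of the 64 s allowed: the upper tray looks fully home on the lower one and the jar stands upright in it; the hand-in returned no verdict.

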